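# Put two bottles away in the empty wells of a covered spice crate

### The job

Put the spice jar and the dropper bottle away in the spice crate, one to a well, each upright and pressed right down until it stands on the floor of its well. Four of the six wells already hold a tin hidden under the sprung flaps, so feel for the two empty ones; keep both bottles upright, force nothing, and leave the other things on the worktop where they are.

Things in the scene. Friction and masses are not known exactly. Their poses are not given: they have to be found in the camera images.
- crate: Pale wooden spice crate, 134 x 198 x 86 mm (own x, y, z), brass corners, fixed. Origin: centre of its underside. Six square wells, 2 rows along own x, 3 along own y: 58 mm wide inside, 64 mm apart, walls 6 mm, floor 8 mm above the underside, so 78 mm deep. Four, changing every time, hold a hidden tin 44 mm across, 64 mm high (top 14 mm below the rim); two are empty.
- well_0 (a point): Floor centre of the well at crate x = -32, y = +64 mm; axes as the crate's. Every well is shut 3 mm below the rim by two smooth green flaps, 28 mm long, hinged on its +x and -x walls and meeting in the middle. A push of under 5 N swings both down into the well; they spring back shut. Over a tin they stop dead 6 to 16 mm below the rim; over an empty well they give way entirely.
- well_1 (a point): Floor centre of the well at crate x = -32, y = 0 mm.
- well_2 (a point): Floor centre of the well at crate x = -32, y = -64 mm.
- well_3 (a point): Floor centre of the well at crate x = +32, y = +64 mm.
- well_4 (a point): Floor centre of the well at crate x = +32, y = 0 mm.
- well_5 (a point): Floor centre of the well at crate x = +32, y = -64 mm.
- spice_jar: Round glass spice jar with a green label and a black cap, 40 mm diameter over its whole height, 105 mm high, about 0.11 kg. Origin at the centre of its underside, z up. In an empty well its cap stands 27 mm above the rim.
- dropper_bottle: Small brown dropper bottle, 102 mm high, about 0.07 kg: body 33 mm diameter up to 70 mm, black collar 24 mm diameter to 77 mm, then a black rubber bulb 12 mm diameter to the top. Origin at the centre of its underside, z up. In an empty well its bulb stands 24 mm above the rim.
- pepper_mill: Bystander: brown wooden pepper mill, 58 mm diameter, 170 mm high, loose. Origin at the centre of its underside.
- syrup_bottle: Bystander: orange-red bottle with a brown cap, 58 mm diameter, 127 mm high, loose. Origin at the centre of its underside.
- lemon: Bystander: lemon, 71 x 53 x 51 mm, loose. Origin at the centre of its underside.
- onion: Bystander: onion, 83 mm across, 94 mm high, loose. Origin at the centre of its underside.
- bread_bin: Bystander behind the crate: cream enamel bread bin with a knob on its lid, fixed, 177 mm high without the knob. Origin under its middle; its front face lies 133 mm nearer the robot (world -x) than the origin and runs 188 mm to either side along world y.

How it is judged:
At the end, for the whole second after the job is handed in: Both bottles stand in wells of the crate (underside centre within 18 mm of a well's floor centre), fully down (underside no more than 4 mm above the well floor), upright within 0.2 rad, at rest and released ((horizontal distance between spice_jar and well_0 below 0.018 m or horizontal distance between spice_jar and well_1 below 0.018 m or horizontal distance between spice_jar and well_2 below 0.018 m or horizontal distance between spice_jar and well_3 below 0.018 m or horizontal distance between spice_jar and well_4 below 0.018 m or horizontal distance between spice_jar and well_5 below 0.018 m) and (horizontal distance between dropper_bottle and well_0 below 0.018 m or horizontal distance between dropper_bottle and well_1 below 0.018 m or horizontal distance between dropper_bottle and well_2 below 0.018 m or horizontal distance between dropper_bottle and well_3 below 0.018 m or horizontal distance between dropper_bottle and well_4 below 0.018 m or horizontal distance between dropper_bottle and well_5 below 0.018 m) and z of each of spice_jar, dropper_bottle in the frame of crate below 0.012 m and angle between each of spice_jar, dropper_bottle's own z axis and vertical below 0.2 rad and linear speed of each of spice_jar, dropper_bottle below 0.02 m/s); the robot touches nothing.
It fails at once if a bystander (pepper mill, syrup bottle, lemon, onion) is moved by more than 25 mm (distance of any of pepper_mill, syrup_bottle, lemon, onion from where it was at the start of the episode above 0.025 m).
It fails at once if the spice jar or the dropper bottle is tipped by more than 0.6 rad (angle between any of spice_jar, dropper_bottle's own z axis and vertical above 0.6 rad).
It fails at once if the crate is forced: the contact forces on it and its flaps add up to more than 150 N from the fingers, or 100 N from a bottle (contact force between the fingers and crate above 150 N or contact force between any of spice_jar, dropper_bottle and crate above 100 N).
It also fails if it takes over 72 s, if anything falls off the work surface, if the arm or the gripper's body presses on something with over 40 N, if the wrist force passes 120 N, or if a joint passes its speed limit or range.

### The arm

A 6-joint arm with a two-finger parallel gripper is mounted at the origin on a cart in front of the work surface, level with it; the furniture and walls round the work are solid. World frame = base frame: x ahead of the robot, y to its left, z up, the work surface at z = 0. Lengths are in m, angles in rad, forces in N, time in s.
With the tool pointing down it reaches from about 0.35 to 1 m from the base axis. Payload 7.1 kg.
Tool frame: the origin (TCP) lies midway between the tips of the shut fingers; the grasp point (between the pads) lies 19 mm behind it; z points along the fingers, y is the line along which they close (so a half turn about z gives the same grasp; the last joint's range is limited). The gripper opens to 85 mm and grips with 20 to 120 N. Pads are 22 mm wide; open, the fingers measure 114 mm over their backs; the gripper's body (76 mm by 85 mm) begins 54 mm behind the grasp point. The pads swing forward as they close: fully open they stand 13 mm farther back than shut.
Start: joints at [-1.233, 0.423, 1.63, -0, 1.089, -0.019], TCP at [0.218, -0.586, 0.231] pointing down, gripper open.
Joint ranges: [-3, 3], [-0.9, 2.11], [0.09, 2.58], [-1.31, 4.45], [0.11, 2.69], [-2.54, 2.54]. Speed limits (rad/s): [2.39, 2.39, 3.01, 3.14, 3.14, 3.14].

### API

Orientations are given as a 3x3 rotation matrix whose columns are the frame's x, y, z axes.
In Python, from rig import bot gives the robot as it stands.
- The arm moves only by the shell command python3 -m crank 'ROWS' [OPENING] [FORCE]. ROWS is JSON, a list that holds one entry, the list of rows, each a list of 6 numbers: the shift along the tool's x, y, z in units of 25 mm (1.0 is 25 mm), then the turn, a rotation vector about the tool's x, y, z in rad. In form: [[[dx, dy, dz, rx, ry, rz], ...]]. A call has 1 to 12 rows; each row is the pose to reach, as a shift and turn from the pose commanded when the call began, along the tool's axes at that moment; what a row does not reach only later rows make up. A row lasts 1/12 s, in which the tool goes at most 41.7 mm and 7.16 degrees, less where a joint would pass 70% of its speed; a pose out of reach is approached as far as the arm can. A call with a gripper value outside its range is refused whole. OPENING is the closure, from 0 (fully open) to 1 (shut), set as the call begins (- or left out, the last holds). The fingers move at their own pace and stop on an object; FORCE is the grip in N (left out, the last holds). Time passes only in rows, so rows that repeat a pose let the fingers close. It gives the time, the measured TCP pose, the force, the opening and the grip force at its end, in the units of the state.
- bot.read_state(): the state, without advancing time (a new reading comes with each control period).
- bot.grab_frame(name): name is "side" or "top" or "wrist"; returns (picture, depth): 400x640x3 uint8, red, green, blue; 400x640 float32, m along the optical axis (not along the pixel's ray), 0 where there is no reading.
- bot.camera_params(name): a dict with "fx", "fy", "cx", "cy" (pixels), "T" (4x4, takes a point from camera to world coordinates); the wrist camera has in their place "T_tool_cam" (4x4, takes a point from camera to tool coordinates, whose origin is the TCP and whose axes are the flange's). Camera axes: x right, y up, looking along -z (the intrinsics and any distortion apply to the point x, -y, -z); pixel columns grow to the right and rows downward; lengths in m; the calibration is good to about 2 mm. The wrist camera is an equidistant fisheye: a pixel r from the principal point sees the ray r / f radians off the axis. A picture is of the moment at which its call begins: read the wrist's pose just before it. camera_params takes no time and is no camera call.
- bot.job_done(): hands the job in; it is judged then, once.
Trained networks look in the newest picture that a camera, given by its name, has taken for a name from the list of things; names that differ only in an ending like _2 or _b are one class to them, and where a whole thing is asked for, a point or a joint stands for the part that bears it (a point fixed in the world has none). Each returns a list of dicts, best first, with "confidence" (0 to 1); they miss things now and then, are a little off and sometimes report something else, mostly with a low value. They report only what shows in the picture. A call takes as long as a camera call.
- bot.regions_of(name, camera): "mask" (400x640 bool, what is visible of it) and "extent" ([left, top, right, bottom] in pixels, round what is visible of it).
The state is a dict: "time_s": time; "joint_positions": joint angles; "joint_velocities": joint speeds; "effort": joint torques, N m; "tcp_pos": TCP position; "tcp_rot": TCP orientation; "wrist_force": force on the tool from outside, world axes, zero at the start; "ft_torque": the same for the moment, N m; "width": opening from 0.0 (shut) to 1.0 (fully open); "finger_force": force on a finger pad.
Only numpy, scipy, OpenCV 4.12 (cv2) and the standard library are available. Lean on these libraries where they do the work, as an engineer would, in place of code of your own. Each camera call takes 0.05 s, during which the arm holds its last target. There are 200 camera calls.

## Working session

There is one attempt and no reset: what is moved stays moved. The work goes in short steps, Python scripts to look and compute and a shell command to move; the robot and the scene stay as the last step left them, time stands still between calls to the robot, and variables do not carry over. Pictures are saved under pics/ and viewed, at most 10 in all, crops included, and the job is handed in when it is done.

```bash
ls; mkdir -p pics; cat > h.py <<'E'
import numpy as np, cv2
from rig import bot
def world(cam,d,us,vs):
    p=bot.camera_params(cam); z=d[vs,us]
    P=np.stack([(us-p['cx'])/p['fx']*z,-(vs-p['cy'])/p['fy']*z,-z,np.ones_like(z)])
    return (p['T']@P)[:3].T
def pts(cam,name,d,k=0):
    r=bot.regions_of(name,cam)
    if not r: return None,0,None
    vs,us=np.nonzero(r[k]['mask']&(d>0))
    return world(cam,d,us,vs),r[k]['confidence'],r[k]['extent']
E
python3 - <<'E'
from h import *
s=bot.read_state(); print(s['time_s'],s['tcp_pos'],s['tcp_rot'])
for c in ['top','side']:
    im,d=bot.grab_frame(c); cv2.imwrite(f'pics/{c}0.png',im[:,:,::-1]); print(c,bot.camera_params(c)['T'][:3,3].round(3))
    for n in ['crate','spice_jar','dropper_bottle','pepper_mill','syrup_bottle','lemon','onion','bread_bin']:
        P,cf,e=pts(c,n,d)
        if P is None or len(P)<5: print(n,None);continue
        print(n,round(cf,2),np.round(e),'lo',np.percentile(P,3,axis=0).round(3),'hi',np.percentile(P,97,axis=0).round(3),'med',np.median(P,axis=0).round(3))
        if n=='crate':
            Q=P[(P[:,2]>.075)&(P[:,2]<.1)]
            print(cv2.minAreaRect((Q[:,:2]*1000).astype(np.float32)))
E
```

```text
pics
0.0 [ 0.21815644 -0.58512491  0.23053506] [[ 9.37020525e-01  3.49273962e-01 -4.85432632e-04]
 [ 3.49274295e-01 -9.37019415e-01  1.44291293e-03]
 [ 4.91121136e-05 -1.52158817e-03 -9.99998841e-01]]
top [ 0.464 -0.164  1.455]
crate 0.92 [239. 189. 315. 250.] lo [ 0.451 -0.121  0.013] hi [0.585 0.066 0.09 ] med [ 0.519 -0.028  0.084]
((518.839111328125, -26.85187530517578), (198.89605712890625, 134.3773651123047), 80.78045654296875)
spice_jar 0.8 [399. 202. 421. 220.] lo [ 0.525 -0.42  -0.001] hi [ 0.567 -0.383  0.109] med [ 0.543 -0.396  0.102]
dropper_bottle 0.68 [354. 170. 365. 185.] lo [ 0.624 -0.269  0.015] hi [ 0.653 -0.241  0.099] med [ 0.635 -0.253  0.064]
pepper_mill 0.9 [352. 248. 373. 269.] lo [ 0.388 -0.288  0.014] hi [ 0.434 -0.244  0.169] med [ 0.411 -0.263  0.151]
syrup_bottle 0.64 [237. 187. 320. 250.] lo [ 0.451 -0.122  0.007] hi [0.585 0.068 0.09 ] med [ 0.519 -0.028  0.084]
lemon 0.51 [238. 190. 318. 250.] lo [ 0.451 -0.121  0.009] hi [0.585 0.066 0.09 ] med [ 0.519 -0.028  0.084]
onion 0.7 [388. 156. 420. 183.] lo [ 0.623 -0.42   0.044] hi [ 0.691 -0.351  0.081] 
[... 289 characters left out ...]
.84 [296. 223. 315. 282.] lo [ 0.524 -0.425  0.006] hi [ 0.561 -0.399  0.105] med [ 0.54  -0.42   0.063]
dropper_bottle 0.62 [326. 196. 342. 243.] lo [ 0.624 -0.275  0.004] hi [ 0.653 -0.256  0.095] med [ 0.637 -0.269  0.045]
pepper_mill 0.8 [210. 177. 239. 258.] lo [ 0.385 -0.298  0.005] hi [ 0.431 -0.271  0.157] med [ 0.408 -0.288  0.077]
syrup_bottle 0.83 [273. 191. 300. 254.] lo [ 0.506 -0.304  0.006] hi [ 0.555 -0.268  0.126] med [ 0.527 -0.294  0.072]
lemon 0.77 [231. 257. 263. 284.] lo [ 0.409 -0.422  0.014] hi [ 0.458 -0.388  0.051] med [ 0.433 -0.413  0.037]
onion 0.71 [339. 225. 379. 271.] lo [ 0.62  -0.429  0.019] hi [ 0.685 -0.379  0.081] med [ 0.65  -0.414  0.052]
bread_bin None
```

```bash
python3 - <<'E'
import cv2
a=cv2.imread('pics/top0.png')[120:320,190:450]
cv2.imwrite('pics/top0c.png',cv2.resize(a,None,fx=3,fy=3,interpolation=cv2.INTER_CUBIC)); b=cv2.imread('pics/side0.png')[130:310,180:420]
cv2.imwrite('pics/side0c.png',cv2.resize(b,None,fx=3.3,fy=3.3,interpolation=cv2.INTER_CUBIC))
E
```

```text
(no output)
```

View pics/top0c.png

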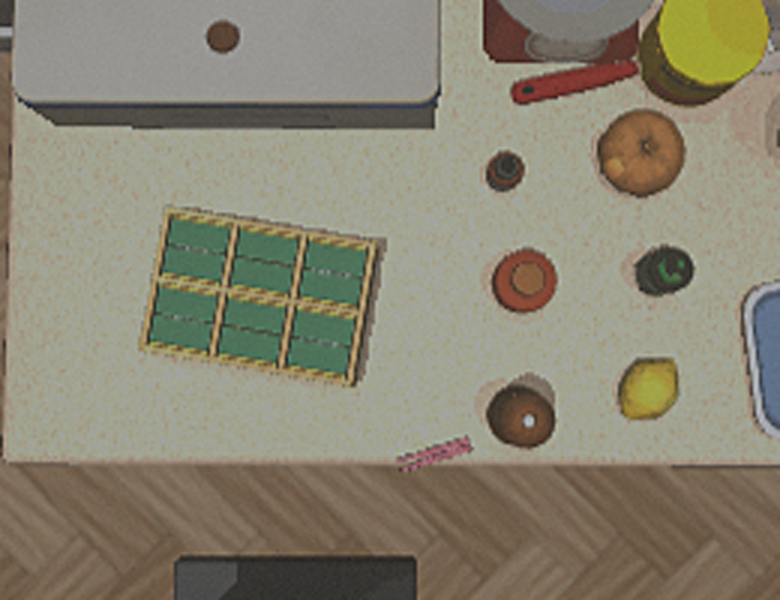

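View pics/side0c.png

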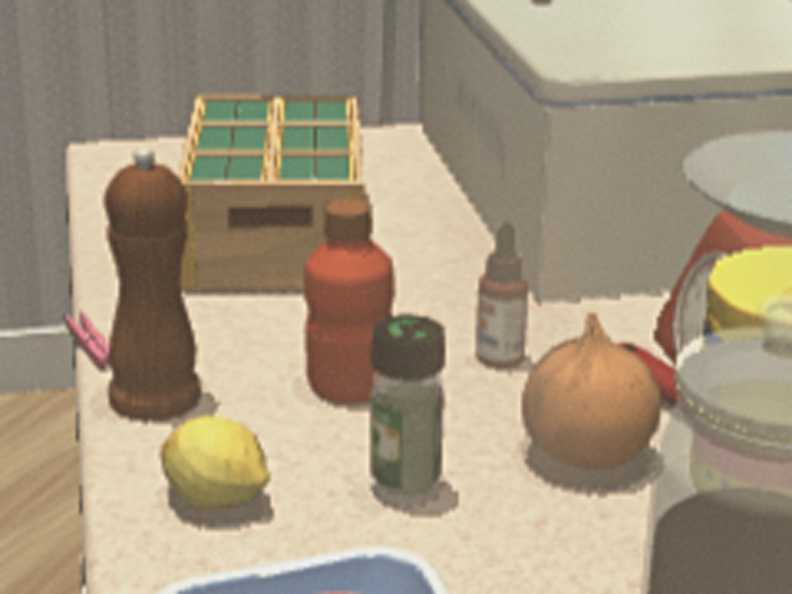

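The top picture shows the crate at crop (145–380, 207–385), turned about -9°, with the jar, dropper and bystanders standing clear to its right. The side crop agrees. Next I shut the gripper and move over the crate, turned to line up with it.

```bash
python3 -m crank '[[[1.2,-1.05,0,0,0,0.03],[2.4,-2.1,0,0,0,0.07],[3.6,-3.1,0,0,0,0.11],[4.8,-4.2,0,0,0,0.15],[6,-5.2,0,0,0,0.2],[7.2,-6.3,0,0,0,0.25],[8.4,-7.3,0,0,0,0.3],[9.6,-8.4,0,0,0,0.35],[10.8,-9.4,0,0,0,0.4],[12,-10.5,0,0,0,0.45],[13.2,-11.5,0,0,0,0.48],[14.4,-12.6,0,0,0,0.517]]]' 1 40; python3 -c "
from h import *
s=bot.read_state();print(s['tcp_pos'],s['tcp_rot'].tolist() if hasattr(s['tcp_rot'],'tolist') else s['tcp_rot'],s['wrist_force'],s['width'])
print(bot.camera_params('wrist'))"
```

```text
time_s: 1.9
tcp_pos: [0.4465, -0.1631, 0.2317]
tcp_rot: [[0.987, -0.161, 0.001], [-0.161, -0.987, -0.0], [0.001, 0.0, -1.0]]
wrist_force: [0.6, 0.1, -0.1]
width: 0.001
finger_force: 0.0
[ 0.44648282 -0.16310156  0.23172406] [[0.9869179271902833, -0.16122027470034403, 0.0010139112290791026], [-0.1612198567583649, -0.9869183986875522, -0.0004817871002916441], [0.001078321495270273, 0.0003120217032490016, -0.9999993699324063]] [ 0.6462378   0.13846397 -0.13147377] 0.0009966807078052391
{'fx': 309.70691628693146, 'fy': 309.70691628693146, 'cx': 320.61831978535406, 'cy': 201.1909567848683, 'T_tool_cam': array([[-1.37723535e-04,  9.65423642e-01,  2.60685965e-01,
         6.59766356e-02],
       [ 9.99999951e-01,  5.97676755e-05,  3.06968585e-04,
         3.49484223e-04],
       [ 2.80774135e-04,  2.60685994e-01, -9.65423603e-01,
        -1.42735084e-01],
       [ 0.00000000e+00,  0.00000000e+00,  0.00000000e+00,
         1.00000000e+00]])}
```

```bash
python3 -m crank '[[[0.5,-1.5,0,0,0,0],[1,-3,0,0,0,0],[1.5,-4.4,0,0,0,0],[2,-5.8,0,0,0,0],[2,-5.8,0,0,0,0],[2,-5.8,0,0,0,0]]]'; cat >> h.py <<'E'
def wristworld(d,us,vs,s):
    p=bot.camera_params('wrist'); z=d[vs,us]
    x=us-p['cx'];y=vs-p['cy'];r=np.hypot(x,y)+1e-9;th=r/p['fx']
    t=np.tan(th)
    P=np.stack([x/r*t*z,-y/r*t*z,-z,np.ones_like(z)])
    Q=(p['T_tool_cam']@P)[:3]
    return (np.array(s['tcp_rot'])@Q).T+np.array(s['tcp_pos'])
E
python3 - <<'E'
from h import *
s=bot.read_state(); im,d=bot.grab_frame('wrist'); cv2.imwrite('pics/w1.png',im[:,:,::-1])
r=bot.regions_of('crate','wrist'); print([ (q['confidence'],q['extent']) for q in r])
vs,us=np.nonzero(r[0]['mask']&(d>0)); P=wristworld(d,us,vs,s)
Q=P[(P[:,2]>.07)&(P[:,2]<.1)]; print(len(Q),np.percentile(Q,[5,50,95],axis=0).round(4))
print(cv2.minAreaRect((Q[:,:2]*1000).astype(np.float32)))
R=Q[Q[:,2]>np.median(Q[:,2])+.0015]; print(cv2.minAreaRect((R[:,:2]*1000).astype(np.float32)))
E
```

```text
time_s: 2.4
tcp_pos: [0.5188, -0.0278, 0.2313]
tcp_rot: [[0.988, -0.156, 0.0], [-0.156, -0.988, -0.0], [0.0, 0.0, -1.0]]
wrist_force: [0.4, -0.5, 0.0]
width: 0.0
finger_force: 0.0
[(0.8, [217.9, 114.3, 422.8, 252.9])]
25276 [[ 0.4632 -0.1157  0.0821]
 [ 0.5263 -0.029   0.0838]
 [ 0.5836  0.0599  0.0866]]
((521.1482543945312, -27.622291564941406), (199.02439880371094, 134.28053283691406), 80.53434753417969)
((521.0255126953125, -27.54119110107422), (198.10952758789062, 133.8325958251953), 80.55718994140625)
```

View pics/w1.png

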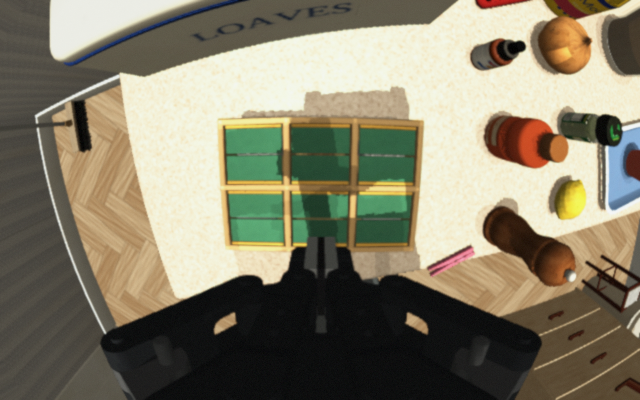

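The wrist picture shows the crate (217–422, 114–252) with all its flaps shut. It measures 199×134 mm with its centre at (0.520, -0.0275). I probe well 3 first, gently.

```bash
python3 -m crank '[[[0.6,-1.2,0.8,0,0,0],[1.3,-2.56,2,0,0,0],[1.33,-2.56,3.4,0,0,0],[1.33,-2.56,4.8,0,0,0],[1.33,-2.56,5.6,0,0,0],[1.33,-2.56,5.8,0,0,0],[1.33,-2.56,6,0,0,0],[1.33,-2.56,6.15,0,0,0],[1.33,-2.56,6.3,0,0,0],[1.33,-2.56,6.4,0,0,0],[1.33,-2.56,6.4,0,0,0]]]'
```

```text
time_s: 3.42
tcp_pos: [0.5625, 0.0276, 0.0757]
tcp_rot: [[0.987, -0.16, 0.003], [-0.16, -0.987, -0.0], [0.003, -0.0, -1.0]]
wrist_force: [-8.9, -3.5, 29.2]
width: 0.0
finger_force: 15.5
```

Well 3 is blocked about 10 mm below the rim, so it holds a tin. The arm is soft enough to probe safely, so I go on to well 4 and then well 5.

```bash
python3 -m crank '[[[0,0,-0.6,0,0,0],[0,0,-1.2,0,0,0],[0,1.28,-1.2,0,0,0],[0,2.56,-1.1,0,0,0],[0,2.56,-0.8,0,0,0],[0,2.56,-0.6,0,0,0],[0,2.56,-0.4,0,0,0],[0,2.56,-0.2,0,0,0],[0,2.56,0,0,0,0],[0,2.56,0.1,0,0,0],[0,2.56,0.1,0,0,0]]]'
python3 -m crank '[[[0,0,-0.7,0,0,0],[0,0,-1.3,0,0,0],[0,1.28,-1.3,0,0,0],[0,2.56,-1.2,0,0,0],[0,2.56,-0.9,0,0,0],[0,2.56,-0.7,0,0,0],[0,2.56,-0.5,0,0,0],[0,2.56,-0.3,0,0,0],[0,2.56,-0.1,0,0,0],[0,2.56,0,0,0,0],[0,2.56,0,0,0,0]]]'
```

```text
time_s: 4.33
tcp_pos: [0.5508, -0.0342, 0.0681]
tcp_rot: [[0.987, -0.159, -0.001], [-0.159, -0.987, 0.0], [-0.001, -0.0, -1.0]]
wrist_force: [-0.6, 1.1, 1.6]
width: -0.005
finger_force: 0.8
time_s: 5.25
tcp_pos: [0.5416, -0.0974, 0.0749]
tcp_rot: [[0.987, -0.158, 0.001], [-0.158, -0.987, -0.001], [0.001, 0.0, -1.0]]
wrist_force: [-21.5, 1.4, 71.7]
width: 0.001
finger_force: 40.2
```

Well 4 is empty and well 5 holds a tin. Next are wells 2 and 1.

```bash
python3 -m crank '[[[0,0,-0.7,0,0,0],[0,0,-1.3,0,0,0],[-1.28,0,-1.3,0,0,0],[-2.58,0,-1.2,0,0,0],[-2.58,0,-0.9,0,0,0],[-2.58,0,-0.7,0,0,0],[-2.58,0,-0.5,0,0,0],[-2.58,0,-0.3,0,0,0],[-2.58,0,-0.15,0,0,0],[-2.58,0,-0.05,0,0,0],[-2.58,0,-0.05,0,0,0]]]'
python3 -m crank '[[[0,0,-0.7,0,0,0],[0,0,-1.3,0,0,0],[0,-1.28,-1.3,0,0,0],[0,-2.56,-1.2,0,0,0],[0,-2.56,-0.9,0,0,0],[0,-2.56,-0.7,0,0,0],[0,-2.56,-0.5,0,0,0],[0,-2.56,-0.3,0,0,0],[0,-2.56,-0.1,0,0,0],[0,-2.56,0,0,0,0],[0,-2.56,0,0,0,0]]]'
```

```text
time_s: 6.17
tcp_pos: [0.4791, -0.0877, 0.0749]
tcp_rot: [[0.987, -0.159, 0.002], [-0.159, -0.987, -0.0], [0.002, -0.0, -1.0]]
wrist_force: [-19.9, 5.6, 76.2]
width: -0.0
finger_force: 40.3
time_s: 7.08
tcp_pos: [0.4869, -0.0252, 0.0694]
tcp_rot: [[0.987, -0.161, -0.001], [-0.161, -0.987, -0.0], [-0.001, 0.0, -1.0]]
wrist_force: [-0.1, -0.2, 1.1]
width: 0.0
finger_force: 0.8
```

Well 2 holds a tin and well 1 is empty, so wells 1 and 4 are the free ones. I lift and go look at the jar from close by.

```bash
python3 -m crank '[[[0,0,-1.2,0,0,0],[0,0,-2.8,0,0,0],[0,0,-4.4,0,0,0],[0,0.5,-6,0,0,0],[0.2,2,-6.8,0,0,0],[0.4,3.6,-7,0,0,0],[0.6,5.2,-7,0,0,0],[0.9,6.8,-7,0,0,0],[1.2,8.4,-7,0,0,0],[1.5,10,-7,0,0,0],[1.8,11.6,-7,0,0,0],[2.1,13.2,-7,0,0,0]]]' && python3 -m crank '[[[0.1,0.7,0,0,0,0],[0.2,1.3,0,0,0,0],[0.2,1.3,0,0,0,0],[0.2,1.3,0,0,0,0]]]' 0
python3 - <<'E'
from h import *
s=bot.read_state(); im,d=bot.grab_frame('wrist'); cv2.imwrite('pics/w2.png',im[:,:,::-1])
for n in ['spice_jar','dropper_bottle','onion','syrup_bottle','lemon']:
    r=bot.regions_of(n,'wrist')
    if not r: print(n,None); continue
    vs,us=np.nonzero(r[0]['mask']&(d>0)); P=wristworld(d,us,vs,s)
    zt=np.percentile(P[:,2],97); Q=P[P[:,2]>zt-.006]
    print(n,r[0]['confidence'],r[0]['extent'],'ztop',zt.round(4),'topbox mid',((Q.min(0)+Q.max(0))/2).round(4),'size',np.ptp(Q,axis=0).round(3),'all',P.min(0).round(3),P.max(0).round(3))
E
```

```text
time_s: 8.08
tcp_pos: [0.4856, -0.361, 0.2451]
tcp_rot: [[0.987, -0.16, -0.0], [-0.16, -0.987, 0.0], [-0.0, -0.0, -1.0]]
wrist_force: [1.2, 1.1, 0.3]
width: 0.001
finger_force: 0.0
time_s: 8.42
tcp_pos: [0.4858, -0.3912, 0.2446]
tcp_rot: [[0.987, -0.16, -0.001], [-0.16, -0.987, 0.001], [-0.001, -0.001, -1.0]]
wrist_force: [-0.0, 0.7, 1.3]
width: 0.566
finger_force: 0.0
spice_jar 0.71 [300.4, 103.2, 347.6, 149.1] ztop 0.1064 topbox mid [ 0.5451 -0.4036  0.1046] size [0.038 0.039 0.006] all [ 0.515 -0.432 -0.002] [ 0.57  -0.383  0.108]
dropper_bottle 0.62 [159.2, 53.2, 210.0, 86.1] ztop 0.0989 topbox mid [ 0.6421 -0.2582  0.0975] size [0.013 0.013 0.009] all [ 0.625 -0.275 -0.001] [ 0.676 -0.201  0.102]
onion 0.7 [257.0, 0.0, 329.4, 66.3] ztop 0.0821 topbox mid [ 0.6613 -0.3884  0.0856] size [0.024 0.025 0.019] all [ 0.619 -0.431 -0.002] [ 0.718 -0.342  0.095]
syrup_bottle 0.75 [168.7, 125.7, 242.8, 187.2] ztop 0.1272 topbox mid [ 0.5346 -0.273   0.1249] size [0.029 0.028 0.007] all [ 0.508 -0.304 -0.001] [ 0.565 -0.249  0.129]
lemon 0.7 [13.0, 144.0, 142.1, 258.7] ztop 0.0867 topbox mid [ 0.5207 -0.0299  0.0848] size [0.165 0.216 0.008] all [ 0.409 -0.138 -0.001] [0.608 0.202 0.089]
```

View pics/w2.png

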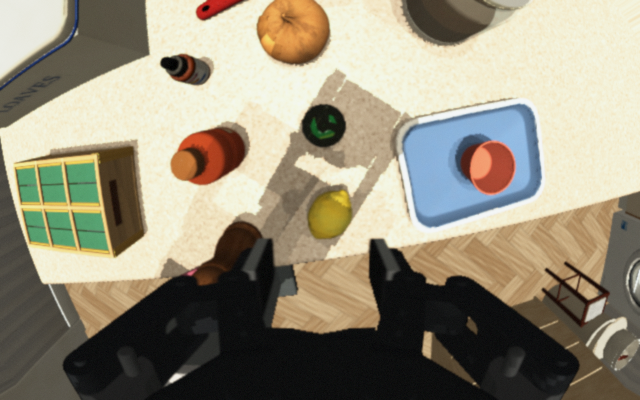

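The wrist picture shows the jar cap at (324, 125), giving a position of (0.545, -0.4035) with its top at 0.106, as expected. I descend and grip it near the top.

```bash
python3 -m crank '[[[1.2,0.05,0,0,0,0],[2.42,0.1,0.8,0,0,0],[2.42,0.1,2.2,0,0,0],[2.42,0.1,3.6,0,0,0],[2.42,0.1,5,0,0,0],[2.42,0.1,6.2,0,0,0],[2.42,0.1,6.82,0,0,0],[2.42,0.1,6.82,0,0,0]]]' 0
python3 -m crank '[[[0,0,0,0,0,0],[0,0,0,0,0,0],[0,0,0,0,0,0],[0,0,0,0,0,0],[0,0,0,0,0,0],[0,0,0,0,0,0]]]' 1 40
python3 -m crank '[[[0,0,-0.4,0,0,0],[0,0,-1.5,0,0,0],[0,0,-3,0,0,0],[0,0,-4.5,0,0,0],[0,0,-5.2,0,0,0],[0,0,-5.2,0,0,0]]]'
```

```text
time_s: 9.38
tcp_pos: [0.5435, -0.4015, 0.0706]
tcp_rot: [[0.987, -0.159, -0.006], [-0.159, -0.987, 0.004], [-0.006, -0.003, -1.0]]
wrist_force: [-0.7, 0.6, -0.1]
width: 0.998
finger_force: 0.0
time_s: 9.88
tcp_pos: [0.5468, -0.4045, 0.0771]
tcp_rot: [[0.987, -0.16, 0.003], [-0.16, -0.987, -0.002], [0.003, 0.002, -1.0]]
wrist_force: [0.4, 1.0, 6.4]
width: 0.463
finger_force: 39.8
time_s: 10.38
tcp_pos: [0.5479, -0.4057, 0.2115]
tcp_rot: [[0.987, -0.16, 0.008], [-0.16, -0.987, -0.006], [0.009, 0.005, -1.0]]
wrist_force: [0.5, -1.5, -1.0]
width: 0.463
finger_force: 40.7
```

Gripped at a width of 39 mm, which matches the jar. I carry it high to well 4.

```bash
python3 -m crank '[[[0,0,-1,0,0,0],[0,-0.5,-2,0,0,0],[-0.2,-2,-2.2,0,0,0],[-0.4,-3.5,-2.2,0,0,0],[-0.6,-5,-2.2,0,0,0],[-0.8,-6.5,-2.2,0,0,0],[-1.1,-8,-2.2,0,0,0],[-1.3,-9.5,-2.2,0,0,0],[-1.5,-11,-2.2,0,0,0],[-1.8,-12.5,-2.2,0,0,0],[-2,-13.8,-2.2,0,0,0],[-2.17,-14.7,-2.2,0,0,0]]]'
python3 -m crank '[[[0,0,0,0,0,0],[0,0,0,0,0,0],[0,0,0,0,0,0]]]'
python3 - <<'E'
from h import *
s=bot.read_state(); im,d=bot.grab_frame('wrist'); cv2.imwrite('pics/w3.png',im[:,:,::-1])
for n in ['spice_jar','crate']:
    r=bot.regions_of(n,'wrist')
    if not r: print(n,None); continue
    vs,us=np.nonzero(r[0]['mask']&(d>0)); P=wristworld(d,us,vs,s)
    print(n,r[0]['confidence'],r[0]['extent'],P.min(0).round(3),P.max(0).round(3))
    if n=='crate':
        Q=P[(P[:,2]>.07)&(P[:,2]<.1)];print(cv2.minAreaRect((Q[:,:2]*1000).astype(np.float32)))
p=np.array(s['tcp_pos']);R=np.array(s['tcp_rot']);t=np.array([.5516,-.0327,p[2]]); print(p,(R.T@(t-p)/.025).round(2),R[:,2])
E
```

```text
time_s: 11.38
tcp_pos: [0.5495, -0.0295, 0.259]
tcp_rot: [[0.987, -0.158, -0.001], [-0.158, -0.987, 0.001], [-0.001, -0.0, -1.0]]
wrist_force: [0.2, 1.0, -1.7]
width: 0.467
finger_force: 40.9
time_s: 11.63
tcp_pos: [0.5502, -0.0326, 0.2592]
tcp_rot: [[0.987, -0.159, -0.001], [-0.159, -0.987, -0.0], [-0.001, 0.0, -1.0]]
wrist_force: [0.0, -0.5, -1.0]
width: 0.458
finger_force: 40.9
spice_jar 0.79 [272.0, 185.2, 365.2, 322.4] [-0.257 -0.087 -0.884] [0.57  0.288 0.29 ]
crate 0.81 [227.3, 140.6, 414.9, 268.8] [ 0.391 -0.152 -0.002] [0.604 0.115 0.286]
((521.8886108398438, -27.79590606689453), (200.78741455078125, 134.6737823486328), 80.38729858398438)
[ 0.55024252 -0.03261427  0.25923262] [ 0.05 -0.01 -0.  ] [-7.14988104e-04 -3.74914310e-04 -9.99999674e-01]
```

View pics/w3.png

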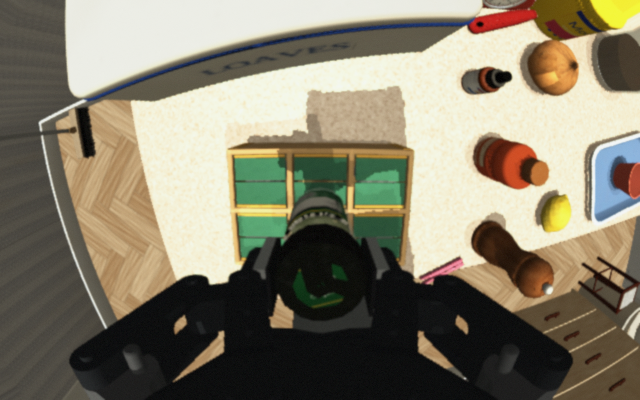

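The jar hangs upright between the fingers at (320, 260), over the well with its TCP on target. I lower it through the flaps.

```bash
python3 -m crank '[[[0.05,0,1,0,0,0],[0.05,0,2.2,0,0,0],[0.05,0,3.2,0,0,0],[0.05,0,3.6,0,0,0],[0.05,0,3.9,0,0,0],[0.05,0,4.2,0,0,0],[0.05,0,4.4,0,0,0],[0.05,0,4.6,0,0,0],[0.05,0,4.6,0,0,0]]]'

```

```text
time_s: 12.53
tcp_pos: [0.5522, -0.0325, 0.1446]
tcp_rot: [[0.987, -0.16, 0.001], [-0.16, -0.987, 0.0], [0.001, -0.0, -1.0]]
wrist_force: [0.3, -0.0, -0.7]
width: 0.47
finger_force: 41.0
```

```bash
python3 -m crank '[[[0,0,0.4,0,0,0],[0,0,0.8,0,0,0],[0,0,1.2,0,0,0],[0,0,1.6,0,0,0],[0,0,1.9,0,0,0],[0,0,2.1,0,0,0],[0,0,2.2,0,0,0],[0,0,2.3,0,0,0],[0,0,2.35,0,0,0],[0,0,2.35,0,0,0]]]'

```

```text
time_s: 13.37
tcp_pos: [0.5517, -0.0324, 0.0857]
tcp_rot: [[0.987, -0.16, -0.0], [-0.16, -0.987, 0.0], [-0.0, 0.0, -1.0]]
wrist_force: [0.4, 0.4, -2.5]
width: 0.463
finger_force: 41.0
```

```bash
python3 -m crank '[[[0,0,0.08,0,0,0],[0,0,0.15,0,0,0],[0,0,0.2,0,0,0],[0,0,0.2,0,0,0]]]'

```

```text
time_s: 13.7
tcp_pos: [0.5542, -0.0325, 0.0848]
tcp_rot: [[0.987, -0.16, 0.005], [-0.16, -0.987, -0.0], [0.005, -0.001, -1.0]]
wrist_force: [-6.7, 2.2, 31.3]
width: 0.465
finger_force: 44.5
```

The jar meets the floor exactly where predicted. I ease off, release, rise and check.

```bash
python3 -m crank '[[[0,0,-0.15,0,0,0],[0,0,-0.15,0,0,0],[0,0,-0.15,0,0,0],[0,0,-0.15,0,0,0],[0,0,-0.3,0,0,0],[0,0,-1,0,0,0],[0,0,-2.4,0,0,0],[-0.5,0,-3.8,0,0,0],[-1.2,0.3,-5,0,0,0],[-2,0.6,-5.6,0,0,0],[-2,0.6,-5.6,0,0,0]]]' 0
python3 - <<'E'
from h import *
s=bot.read_state(); print(s['tcp_pos'],s['width']); im,d=bot.grab_frame('wrist'); cv2.imwrite('pics/w4.png',im[:,:,::-1])
for n in ['spice_jar','dropper_bottle']:
    r=bot.regions_of(n,'wrist')
    if not r: print(n,None); continue
    vs,us=np.nonzero(r[0]['mask']&(d>0)); P=wristworld(d,us,vs,s)
    zt=np.percentile(P[:,2],90); Q=P[abs(P[:,2]-zt)<.005]
    print(n,r[0]['confidence'],r[0]['extent'],'ztop',zt.round(4),'mid',((Q.min(0)+Q.max(0))/2).round(4),'size',np.ptp(Q,axis=0).round(3))
E
```

```text
time_s: 14.62
tcp_pos: [0.4986, -0.0397, 0.2238]
tcp_rot: [[0.987, -0.16, 0.003], [-0.16, -0.987, -0.001], [0.003, 0.0, -1.0]]
wrist_force: [-0.4, 0.5, -0.5]
width: 0.999
finger_force: 0.0
[ 0.49859723 -0.03972025  0.22382529] 0.9989134688885473
spice_jar 0.56 [276.8, 114.5, 328.0, 161.3] ztop 0.114 mid [ 0.5506 -0.0325  0.1124] size [0.039 0.039 0.007]
dropper_bottle 0.93 [459.6, 19.7, 515.9, 55.5] ztop 0.0896 mid [ 0.6417 -0.2541  0.0895] size [0.013 0.008 0.01 ]
```

View pics/w4.png

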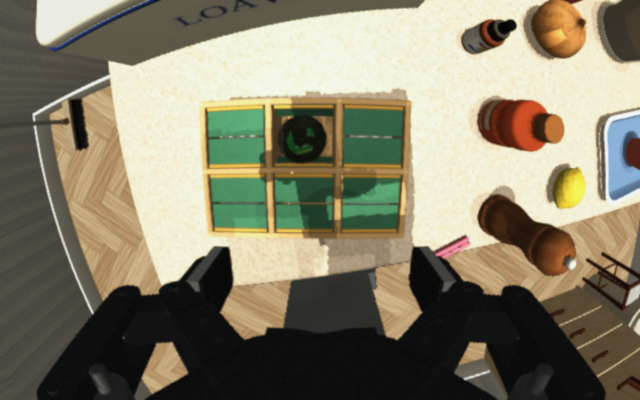

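The jar cap at (302, 138) stands at z = 0.114 (0.113 expected), centred in well 4. Next I hover beside the dropper bottle and check heights around it.

```bash
python3 -m crank '[[[0.6,1.2,0,0,0,0],[1.4,2.4,-0.3,0,0,0],[2.2,3.6,-0.3,0,0,0],[3,4.9,-0.3,0,0,0],[3.8,6.2,-0.3,0,0,0],[4.6,7.66,-0.3,0,0,0],[4.6,7.66,-0.3,0,0,0],[4.6,7.66,-0.3,0,0,0]]]' 0.5
python3 - <<'E'
from h import *
s=bot.read_state(); p0=np.array(s['tcp_pos']);R=np.array(s['tcp_rot']); im,d=bot.grab_frame('wrist'); cv2.imwrite('pics/w5.png',im[:,:,::-1])
r=bot.regions_of('dropper_bottle','wrist')[0]
vs,us=np.nonzero(r['mask']&(d>0)); P=wristworld(d,us,vs,s)
print(r['confidence'],r['extent'],P.min(0).round(3),P.max(0).round(3))
for a,b in [(.08,.105),(.055,.072)]:
    Q=P[(P[:,2]>a)&(P[:,2]<b)]; print(a,len(Q),((Q.min(0)+Q.max(0))/2).round(4),np.ptp(Q,axis=0).round(3))
vs,us=np.nonzero(d>0); P=wristworld(d,us,vs,s)
for x in np.arange(.66,.82,.02):
    print(round(x,2),[ round(float(P[(abs(P[:,0]-x)<.01)&(abs(P[:,1]-y)<.01)][:,2].max(initial=-1)),3) for y in np.arange(-.36,-.14,.02)])
E
```

```text
time_s: 15.43
tcp_pos: [0.5835, -0.2486, 0.2259]
tcp_rot: [[0.987, -0.162, -0.002], [-0.162, -0.987, 0.001], [-0.002, -0.001, -1.0]]
wrist_force: [-0.2, 0.3, 0.3]
width: 0.501
finger_force: 0.0
0.75 [299.8, 107.5, 337.6, 144.5] [ 0.627 -0.276 -0.001] [ 0.661 -0.236  0.102]
0.08 172 [ 0.6429 -0.2574  0.0971] [0.013 0.012 0.01 ]
0.055 374 [ 0.6428 -0.2572  0.0617] [0.032 0.033 0.012]
0.66 [0.072, 0.055, 0.002, 0.002, 0.059, 0.078, 0.078, 0.002, 0.002, 0.003, 0.002]
0.68 [0.071, 0.052, 0.003, 0.003, 0.003, 0.002, 0.002, 0.003, 0.155, 0.177, 0.178]
0.7 [0.056, 0.003, 0.002, 0.002, 0.002, 0.002, 0.002, 0.003, 0.176, 0.179, 0.179]
0.72 [0.017, 0.018, 0.018, 0.017, 0.015, 0.011, 0.002, 0.002, 0.176, 0.178, 0.178]
0.74 [0.023, 0.021, 0.02, 0.017, 0.015, 0.012, 0.003, 0.003, 0.177, 0.178, 0.179]
0.76 [0.061, 0.06, 0.062, 0.067, 0.071, 0.069, 0.041, 0.003, 0.162, 0.178, 0.179]
0.78 [-1.0, -1.0, -1.0, -1.0, 0.067, 0.069, 0.053, 0.003, 0.114, 0.113, -1.0]
0.8 [-1.0, -1.0, -1.0, -1.0, -1.0, -1.0, 0.03, 0.003, 0.059, 0.061, -1.0]
```

View pics/w5.png

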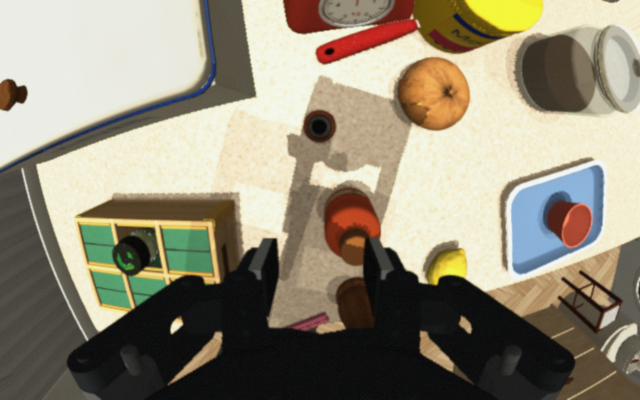

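The dropper at (319, 126) is centred at (0.643, -0.257) and the space around it is clear. I grip it by the bulb.

```bash
python3 -m crank '[[[1.2,0,0,0,0,0],[2.4,-0.04,0.5,0,0,0],[2.4,-0.04,1.8,0,0,0],[2.4,-0.04,3.2,0,0,0],[2.4,-0.04,4.4,0,0,0],[2.4,-0.04,5.3,0,0,0],[2.4,-0.04,5.8,0,0,0],[2.4,-0.04,5.8,0,0,0],[2.4,-0.04,5.8,0,0,0]]]'
python3 -m crank '[[[0,0,0,0,0,0],[0,0,0,0,0,0],[0,0,0,0,0,0],[0,0,0,0,0,0],[0,0,0,0,0,0]]]' 1 40
python3 -m crank '[[[0,0,-0.4,0,0,0],[0,0,-1.5,0,0,0],[0,0,-3,0,0,0],[0,0,-4.5,0,0,0],[0,0,-6,0,0,0],[0,0,-7,0,0,0],[0,0,-7,0,0,0]]]'
```

```text
time_s: 16.28
tcp_pos: [0.6425, -0.2544, 0.0833]
tcp_rot: [[0.987, -0.159, -0.001], [-0.159, -0.987, 0.0], [-0.001, -0.0, -1.0]]
wrist_force: [0.5, 0.1, -0.2]
width: 0.503
finger_force: 0.0
time_s: 16.7
tcp_pos: [0.6437, -0.256, 0.0854]
tcp_rot: [[0.987, -0.16, 0.003], [-0.16, -0.987, -0.002], [0.004, 0.001, -1.0]]
wrist_force: [-0.0, -0.0, 5.7]
width: 0.121
finger_force: 39.2
time_s: 17.28
tcp_pos: [0.6453, -0.2565, 0.2666]
tcp_rot: [[0.987, -0.16, 0.011], [-0.16, -0.987, -0.004], [0.011, 0.003, -1.0]]
wrist_force: [0.7, -0.7, 0.2]
width: 0.12
finger_force: 39.1
```

```bash
python3 -m crank '[[[-0.4,-0.4,0,0,0,0],[-1.2,-1.3,0,0,0,0],[-2.2,-2.4,0,0,0,0],[-3.2,-3.5,0,0,0,0],[-4.2,-4.6,0,0,0,0],[-5.2,-5.7,0,0,0,0],[-6.2,-6.8,0,0,0,0],[-7,-7.6,0,0,0,0],[-7.6,-8.25,0,0,0,0],[-7.6,-8.25,0,0,0,0],[-7.6,-8.25,0,0,0,0]]]'
python3 - <<'E'
from h import *
s=bot.read_state(); im,d=bot.grab_frame('wrist'); cv2.imwrite('pics/w6.png',im[:,:,::-1])
im,d=bot.grab_frame('side'); a=im[100:260,200:340,::-1]
b=cv2.imread('pics/w6.png')[100:360,170:470]
cv2.imwrite('pics/w6c.png',np.hstack([cv2.resize(a,(455,520),interpolation=2),cv2.resize(b,(340,520))]))
p=np.array(s['tcp_pos']);R=np.array(s['tcp_rot']);t=np.array([.4884,-.0223,p[2]]); print(p,(R.T@(t-p)/.025).round(2),s['width'])
P,c,e=pts('side','dropper_bottle',d)
if P is not None:
    for a,b in [(.17,.2),(.2,.23),(.23,.26)]:
        Q=P[(P[:,2]>a)&(P[:,2]<b)]; print(c,a,len(Q),((Q.min(0)+Q.max(0))/2).round(4) if len(Q) else '')
E
```

```text
time_s: 18.2
tcp_pos: [0.487, -0.0206, 0.2585]
tcp_rot: [[0.987, -0.158, -0.0], [-0.158, -0.987, -0.0], [0.0, 0.0, -1.0]]
wrist_force: [2.2, -0.9, -0.6]
width: 0.121
finger_force: 39.1
[ 0.48704289 -0.02062581  0.25852368] [0.06 0.06 0.  ] 0.1214101406911142
0.82 0.17 142 [ 0.4838 -0.0322  0.1871]
0.82 0.2 173 [ 0.4842 -0.0332  0.2151]
0.82 0.23 107 [ 0.4837 -0.0272  0.2428]
```

View pics/w6c.png

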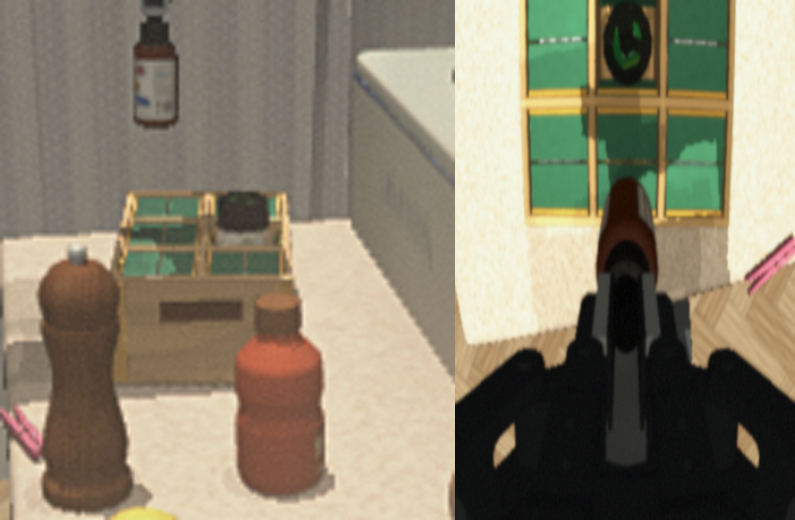

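The dropper hangs upright at crop (155, 95), on target above well 1, and the jar is down. I lower it in.

```bash
python3 -m crank '[[[0.05,0.05,0.8,0,0,0],[0.05,0.05,1.8,0,0,0],[0.05,0.05,2.7,0,0,0],[0.05,0.05,3.2,0,0,0],[0.05,0.05,3.5,0,0,0],[0.05,0.05,3.8,0,0,0],[0.05,0.05,4,0,0,0],[0.05,0.05,4.2,0,0,0],[0.05,0.05,4.2,0,0,0]]]'

```

```text
time_s: 19.1
tcp_pos: [0.4889, -0.023, 0.153]
tcp_rot: [[0.987, -0.16, -0.0], [-0.16, -0.987, 0.0], [-0.0, 0.0, -1.0]]
wrist_force: [-0.1, 0.9, 0.2]
width: 0.116
finger_force: 39.3
```

```bash
python3 -m crank '[[[0,0,0.4,0,0,0],[0,0,0.8,0,0,0],[0,0,1.2,0,0,0],[0,0,1.6,0,0,0],[0,0,1.9,0,0,0],[0,0,2.1,0,0,0],[0,0,2.2,0,0,0],[0,0,2.3,0,0,0],[0,0,2.4,0,0,0],[0,0,2.45,0,0,0],[0,0,2.45,0,0,0]]]'

```

```text
time_s: 20.02
tcp_pos: [0.4903, -0.023, 0.0934]
tcp_rot: [[0.987, -0.159, 0.003], [-0.159, -0.987, -0.0], [0.003, -0.0, -1.0]]
wrist_force: [-1.4, -1.2, 11.0]
width: 0.118
finger_force: 40.3
```

It is on the floor (0.093, as predicted). I release, rise and check.

```bash
python3 -m crank '[[[0,0,-0.05,0,0,0],[0,0,-0.05,0,0,0],[0,0,-0.05,0,0,0],[0,0,-0.1,0,0,0],[0,0,-0.4,0,0,0],[0,0,-1.2,0,0,0],[0,0,-2.6,0,0,0],[-0.5,0,-4,0,0,0],[-1.5,0,-5,0,0,0],[-2.2,0,-5.4,0,0,0],[-2.2,0,-5.4,0,0,0]]]' 0
python3 - <<'E'
from h import *
s=bot.read_state(); im,d=bot.grab_frame('wrist'); cv2.imwrite('pics/w7.png',im[:,:,::-1]); cv2.imwrite('pics/w7c.png',cv2.resize(im[60:280,180:460,::-1],None,fx=2.5,fy=2.5,interpolation=2))
for n in ['spice_jar','dropper_bottle']:
    r=bot.regions_of(n,'wrist')
    if not r: print(n,None); continue
    vs,us=np.nonzero(r[0]['mask']&(d>0)); P=wristworld(d,us,vs,s)
    P=P[P[:,2]<.125]
    zt=np.percentile(P[:,2],97 if n[0]=='s' else 99); Q=P[abs(P[:,2]-zt)<.006]; B=P[(P[:,2]<.08)&(P[:,2]>.06)]
    print(n,r[0]['confidence'],r[0]['extent'],'ztop',zt.round(4),'mid',((Q.min(0)+Q.max(0))/2).round(4),'size',np.ptp(Q,axis=0).round(3),'shoulder',((B.min(0)+B.max(0))/2).round(4) if len(B) else '')
im,d=bot.grab_frame('side')
for n in ['pepper_mill','syrup_bottle','lemon','onion']:
    P,c,e=pts('side',n,d)
    if P is not None: print(n,round(c,2),np.median(P,axis=0).round(3))
E
```

```text
time_s: 20.93
tcp_pos: [0.4329, -0.0137, 0.2296]
tcp_rot: [[0.987, -0.159, 0.003], [-0.159, -0.987, -0.0], [0.003, -0.0, -1.0]]
wrist_force: [-0.4, -0.1, 0.1]
width: 1.0
finger_force: 0.0
spice_jar 0.96 [296.5, 34.0, 345.7, 88.8] ztop 0.1145 mid [ 0.5506 -0.0321  0.1122] size [0.04  0.04  0.007] shoulder [ 0.5542 -0.0312  0.0699]
dropper_bottle 0.54 [218.0, 24.3, 423.0, 171.6] ztop 0.0873 mid [ 0.5198 -0.0273  0.085 ] size [0.164 0.214 0.007] shoulder [ 0.5194 -0.0271  0.07  ]
pepper_mill 0.77 [ 0.408 -0.288  0.08 ]
syrup_bottle 0.63 [ 0.53  -0.295  0.065]
lemon 0.75 [ 0.433 -0.413  0.037]
onion 0.71 [ 0.651 -0.412  0.052]
```

View pics/w7c.png

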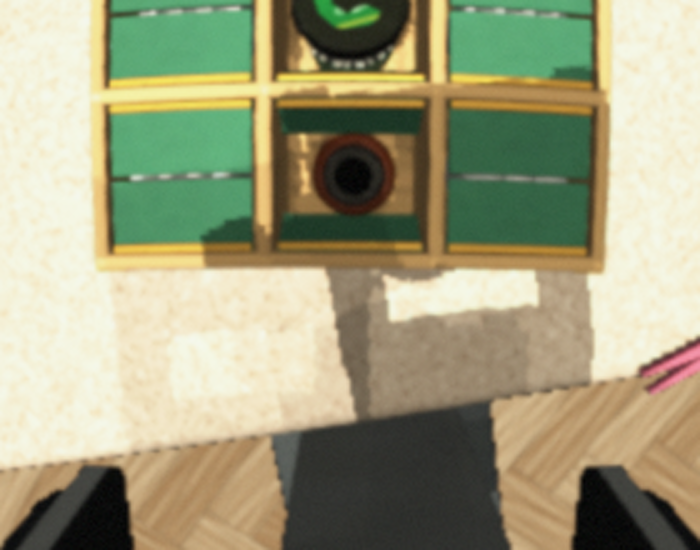

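```bash
python3 - <<'E'
from h import *
s=bot.read_state(); im,d=bot.grab_frame('wrist')
us,vs=np.meshgrid(np.arange(300,342),np.arange(112,148)); P=wristworld(d,us.ravel(),vs.ravel(),s)
for a,b in [(.1,.13),(.075,.0825)]:
    Q=P[(P[:,2]>a)&(P[:,2]<b)]; print(len(Q),np.median(Q,axis=0).round(4),Q.min(0).round(4),Q.max(0).round(4))
E
```

```text
180 [ 0.4891 -0.0232  0.1062] [ 0.4827 -0.0289  0.1021] [ 0.4953 -0.0171  0.1106]
14 [ 0.4944 -0.0225  0.0819] [ 0.4771 -0.0346  0.0787] [ 0.5004 -0.0119  0.0825]
```

```bash
python3 -c "
from rig import bot
print(bot.job_done())"
```

```text
the job is handed in; nothing more can be done
None
```

The job is handed in: the spice jar is in well 4 and the dropper bottle in well 1, both upright on the well floor by my last measurements and released; the bystanders showed no real movement, and the robot's clock was at about 21 s of the 72 s.

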